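# Roll a sample vial onto the reading line and scan it

## Task

Two sample vials lie on the dark mat of the label reader. Without gripping or lifting it, push the white-capped vial with the fingertips so that it rolls, rather than slides, across the mat until it lies still along the yellow line and centred on it, then press the green scan button on the reader fully down and let it go. Do not press the button before the vial lies on the line, and leave the black-capped vial and the other small things where they are.

Things in the scene. Friction and masses are not known exactly. Their poses are not given: they have to be found in the camera images.
- vial: The vial to be read: clear glass sample vial lying on the mat, 58 mm long, glass body 24.6 mm in diameter and 46 mm long, screw cap 22 mm in diameter, about 25 g. White cap, dark contents. Origin: centre of its base (the end away from the cap); z along its axis towards the cap, x across it, pointing up at the start. It starts with its base towards the reader block, axis within 0.15 rad of the yellow line, 88 to 108 mm left or right of it.
- vial_mid (a point): Middle of the white-capped vial on its axis, 29 mm from its base, 12.3 mm above the mat while it lies. The smooth glass slips on the fingers (friction about 0.3) while the mat grips it (about 0.9): a slow sideways push at or a little above mid height rolls it, and when no longer pushed it stops within a few millimetres.
- reader: Label reader, fixed: a dark blue-green mat 150 (x) by 280 (y) by 4 mm and at its +x end a white block (x 78 to 138 mm, 84 mm wide, 38 mm high) with a dark red window facing the mat. Origin: centre of the mat's underside, on the worktop. x runs along the yellow line (6 mm wide, 136 mm long, on y = 0) towards the block, y to the left, z up.
- line_mid (a point): Middle of the yellow line, on the mat's top surface, 4 mm above the worktop.
- scan_button (a joint): Travel of the spring-loaded scan button in m: 0 up, 0.006 fully down; pressing it fully takes 4 N and it springs back when let go.
- scan_button_top (a point): Centre of the top face of the green button, 30 mm in diameter, on top of the reader block at the reader's x = 108 mm, y = 0, 60 mm above the worktop; it is pressed straight down.
- black_cap_vial: The other vial, to be left alone: clear glass sample vial lying on the mat, 58 mm long, glass body 24.6 mm in diameter and 46 mm long, screw cap 22 mm in diameter, about 25 g. Black cap. It lies on the mat on the other side of the yellow line. Origin and axes as for the other vial.
- beaker_50: Bystander, standing loose on the worktop: small clear glass beaker, 47 mm wide and 56 mm tall. Origin: centre of its underside.
- rubber_stopper: Bystander, standing loose on the worktop: tapered red-brown rubber stopper, 26 mm wide and 26 mm tall. Origin: centre of its underside.
- weighing_bottle: Bystander, standing loose on the worktop: small clear glass weighing bottle with a knobbed lid, 32 mm wide and 56 mm tall. Origin: centre of its underside.
Things that resemble listed ones, but are neither listed nor needed, are in the scene too. What is shaped like the vial but pink is not meant.

How it is judged:
On the way, in this order (a step that is already met when the one before it is completed fails the run):
1. the white-capped vial has rolled through half a turn (angle between vial's own x axis and vertical above 2.2 rad).
2. it has rolled on (or back) to nearly a full turn (angle between vial's own x axis and vertical below 1.2 rad).
3. it lies at rest on the yellow line (y of vial_mid in the frame of reader between -0.008 and 0.008 m and x of vial_mid in the frame of reader between -0.035 and 0.035 m and angle between the z axis of vial and the x axis of reader, either way round below 0.22 rad and height (world z) of vial_mid below 0.022 m and linear speed of vial below 0.01 m/s), for 0.2 s.
4. the scan button is pressed down while the vial lies on the line (y of vial_mid in the frame of reader between -0.008 and 0.008 m and x of vial_mid in the frame of reader between -0.035 and 0.035 m and angle between the z axis of vial and the x axis of reader, either way round below 0.22 rad and height (world z) of vial_mid below 0.022 m and value of joint scan_button above 0.0045 m).
At the end, for the whole second after the job is handed in: The white-capped vial lies at rest on the mat with its middle within 8 mm of the yellow line sideways and within 35 mm of the line's middle lengthways, its axis within 0.22 rad of the line; the scan button has been pressed (at least 4.5 of its 6 mm) after that and is up again (all of step 3 and value of joint scan_button below 0.0015 m); the robot touches nothing.
It fails at once if the white-capped vial is lifted (its middle more than 20 mm above its lying height) instead of being rolled (height (world z) of vial_mid above 0.0363 m).
It fails at once if the scan button is pressed (more than 3 mm) while the vial is not on the line (value of joint scan_button above 0.003 m and not (y of vial_mid in the frame of reader between -0.008 and 0.008 m and x of vial_mid in the frame of reader between -0.035 and 0.035 m and angle between the z axis of vial and the x axis of reader, either way round below 0.22 rad and height (world z) of vial_mid below 0.022 m)).
It fails at once if the black-capped vial is moved more than 15 mm (distance of black_cap_vial from where it was at the start of the episode above 0.015 m).
It fails at once if another thing is moved more than 30 mm (distance of any of beaker_50, rubber_stopper, weighing_bottle from where it was at the start of the episode above 0.03 m).
It also fails if it takes over 50 s, if anything falls off the work surface, if the arm or the gripper's body presses on something with over 40 N, if the wrist force passes 120 N, or if a joint passes its speed limit or range.

## Robot

A 6-joint arm with a two-finger parallel gripper is mounted at the origin on a cart in front of the work surface, level with it; the furniture and walls round the work are solid. World frame = base frame: x ahead of the robot, y to its left, z up, the work surface at z = 0. Lengths are in m, angles in rad, forces in N, time in s.
With the tool pointing down it reaches from about 0.375 to 0.975 m from the base axis. Payload 3.8 kg.
Tool frame: the origin (TCP) lies on the centre line of the jaws, within the pads' length; the fingertips stand 17 mm ahead of it and the grasp point (between the pads) lies 2 mm behind it; z points along the fingers, y is the line along which they close (so a half turn about z gives the same grasp; the last joint's range is limited). The gripper opens to 85 mm and grips with 20 to 120 N. Pads are 22 mm wide; open, the fingers measure 114 mm over their backs; the gripper's body (76 mm by 85 mm) begins 54 mm behind the grasp point. The pads swing forward as they close: fully open they stand 13 mm farther back than shut.
Start: joints at [1.292, 0.264, 1.604, -0, 1.274, -0.037], TCP at [0.162, 0.655, 0.248] pointing down, gripper open.
Joint ranges: [-2.63, 2.63], [-0.94, 2.18], [0.31, 2.57], [-1.31, 4.45], [0, 2.66], [-2.55, 2.55]. Speed limits (rad/s): [2.57, 2.57, 3.14, 3.14, 3.14, 3.14].

## Interface

Orientations are given as a unit quaternion [x, y, z, w].
In Python, from station import manip gives the robot as it stands. Calls block until the motion is done:
- manip.move_pose(position, orientation): joint-space move of the TCP to a pose.
- manip.move_l(position, rotation=None, v=0.15, threshold=None): straight line of the TCP; rotation=None keeps the orientation; v is the mean speed in m/s. With threshold (N) it stops when the force on the tool has changed by that much, and returns True; else False.
- manip.set_joints(angles): joint-space move.
- manip.set_gripper(opening, squeeze=None): finger opening in m; squeeze is the grip in N (None keeps the last); returns when the fingers have stopped.
- manip.hold(seconds).
- manip.inverse_kinematics(position, orientation): joint angles nearest the present ones, or None.
- manip.get_state(): the state.
- manip.grab_frame(name): name is "scene" or "top" or "wrist"; returns a dict with "img" (400x640x3 uint8, red, green, blue), "mtx" (3x3 intrinsics, pixels), "position" and "attitude" of the camera in the world. Camera axes: x right, y down, z forward; pixel columns grow to the right and rows downward; lengths in m; the calibration is good to about 2 mm. A picture is of the moment at which its call begins. There is no depth.
A pose or a line that the arm cannot do raises manip.MotionError and nothing moves.
- manip.finish_job(): hands the job in; it is judged then, once.
The state is a dict: "time": time; "joints": joint angles; "dq": joint speeds; "effort": joint torques, N m; "tool_pos": TCP position; "tool_rot": TCP orientation; "wrist_force": force on the tool from outside, world axes, zero at the start; "torque": the same for the moment, N m; "width": finger opening in m; "grip_force": force on a finger pad.
Only numpy, scipy, OpenCV 4.12 (cv2) and the standard library are available. Lean on these libraries where they do the work, as an engineer would, in place of code of your own. Each camera call takes 0.05 s, during which the arm holds its last target. There are 200 camera calls.

## Working session

There is one attempt and no reset: what is moved stays moved. The work goes in short steps, each a Python script; the robot and the scene stay as the last script left them, time stands still between calls to the robot, and variables do not carry over. Pictures are saved under pics/ and viewed, at most 10 in all, crops included, and the job is handed in when it is done.

```bash
mkdir -p pics
python3 - <<'E'
from station import manip
import cv2
for n in("top","scene"):
    f=manip.grab_frame(n); cv2.imwrite(f"pics/{n}0.png",f["img"][:,:,::-1]); print(n,f["mtx"].tolist(),f["position"],f["attitude"])
s=manip.get_state(); print(s["time"],s["tool_rot"],s["width"])
E
```

```text
top [[415.2139117083601, 0.0, 317.81278447584316], [0.0, 415.2139117083601, 196.30249512578072], [0.0, 0.0, 1.0]] [0.22753071 0.08636483 1.41274451] [ 0.82168402 -0.55638015  0.07218557 -0.10032816]
scene [[439.5684118591657, 0.0, 323.1001617723139], [0.0, 439.5684118591657, 195.25560195209093], [0.0, 0.0, 1.0]] [0.71914564 0.84028431 1.06908146] [ 0.12568434  0.94869658 -0.28712503 -0.04168294]
0.1 [ 1.20613275e-01  9.92699006e-01 -1.04432321e-03 -1.78277234e-04] 0.08565045592667908
```

View pics/top0.png

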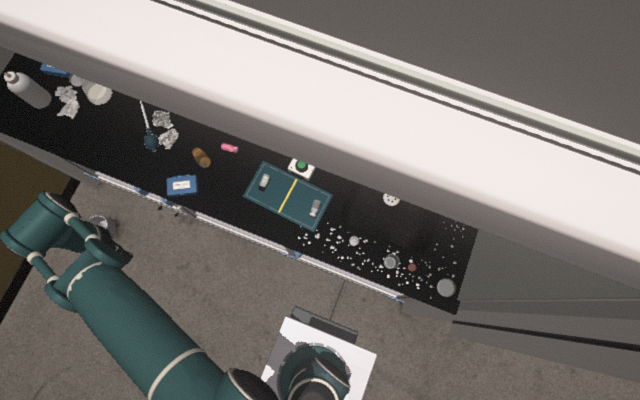

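View pics/scene0.png

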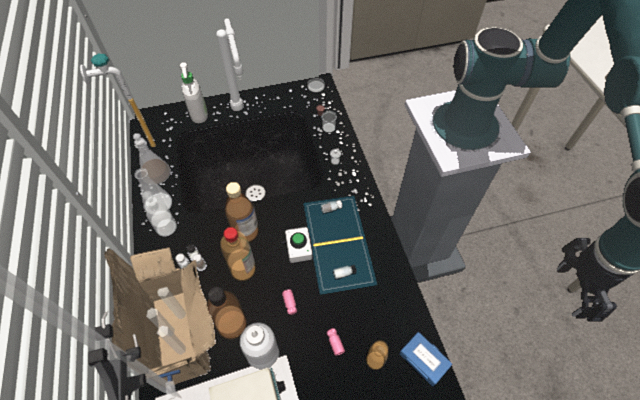

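Top view: the mat is at (288,195), the line runs (296,180)-(280,212), and the vials are at (264,182) and (314,207). Scene view: the vials are at (345,271) and (331,207), and the button is at (298,240). Pink decoys are at (290,301) and (336,342), and more small vials stand at (183,262) and (195,255), off the mat. Next, one close crop to tell the caps apart.

Run:
```python
import cv2,numpy as np
a=cv2.imread("pics/scene0.png")[180:310,270:400]; b=cv2.imread("pics/top0.png")[145:245,230:350]
a=cv2.resize(a,(440,440),interpolation=2); b=cv2.resize(b,(360,300),interpolation=2)
o=np.zeros((440,800,3),np.uint8); o[:,:440]=a; o[:300,440:]=b
cv2.imwrite("pics/crop0.png",o)
```

```text
(no output)
```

View pics/crop0.png

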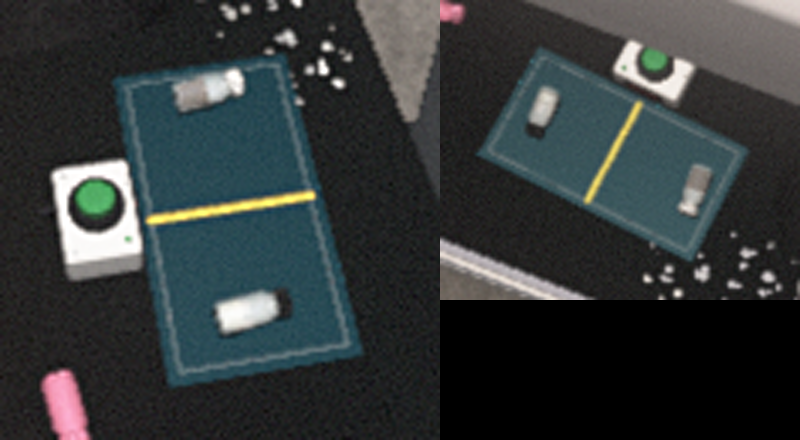

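The caps can be told apart. The target (white cap, grey contents) is at scene (331,207) / top (314,207), with its base towards the block. The black-capped one is at scene (345,271) / top (264,182). Next I'll measure in the reader frame.

```bash
cat > h.py <<'E'
from station import manip
import cv2, numpy as np
from scipy.spatial.transform import Rotation as R
def cast(f,px,z):
    px=np.atleast_2d(px).astype(float)
    d=np.c_[px,np.ones(len(px))]@np.linalg.inv(f["mtx"]).T@R.from_quat(f["attitude"]).as_matrix().T
    c=f["position"]; return (c+d*((z-c[2])/d[:,2])[:,None])[:,:2]
def proj(f,p):
    q=(np.atleast_2d(p)-f["position"])@R.from_quat(f["attitude"]).as_matrix()@f["mtx"].T
    return q[:,:2]/q[:,2:]
def hsv(f): return cv2.cvtColor(f["img"],cv2.COLOR_RGB2HSV)
def pix(m): return np.argwhere(m)[:,::-1]
def big(m):
    n,l,s,_=cv2.connectedComponentsWithStats(m.astype(np.uint8)); return l==1+np.argmax(s[1:,4])
def fit(P):
    c=P.mean(0); w,v=np.linalg.eigh(np.cov((P-c).T)); a=v[:,1]; t=(P-c)@a; t0,t1=np.percentile(t,[1,99])
    return c+a*(t0+t1)/2,a,t1-t0
def yellow(f): return cv2.inRange(hsv(f),(20,110,110),(35,255,255))>0
def vialpix(f,box):
    # non-mat (low saturation) pixels in the box
    x0,y0,x1,y1=box; h=hsv(f); m=np.zeros(h.shape[:2],bool); m[y0:y1,x0:x1]=(h[y0:y1,x0:x1,1]<110)
    return pix(big(m))
E
python3 - <<'E'
from h import *
for n,bw,bb in(("top",(302,192,326,220),(255,172,273,193)),("scene",(318,199,346,216),(330,262,359,281))):
    f=manip.grab_frame(n)
    m=yellow(f)
    # restrict to mat
    k=np.zeros_like(m)
    if n=="top":k[170:220,270:305]=1
    else:k[230:252,308:368]=1
    c,a,L=fit(cast(f,pix(big(m&k)),.004)); g=f
    hb=hsv(f); gm=cv2.inRange(hb,(50,130,60),(75,255,255))>0; 
    kk=np.zeros_like(m)
    if n=="top":kk[155:175,290:312]=1
    else:kk[228:250,285:310]=1
    b=cast(f,pix(big(gm&kk)),.06).mean(0)
    if (b-c)@a<0:a=-a
    left=np.array([-a[1],a[0]])
    print(n,"line",c,a,"yaw",np.arctan2(a[1],a[0]),L,"button",b,"rel",(b-c)@a,(b-c)@left)
    for nm,bx in(("W",bw),("B",bb)):
        p=vialpix(f,bx); vc,va,vl=fit(cast(f,p,.0163)); 
        if va@a<0: va=-va
        print(nm,len(p),vc,"rel",(vc-c)@a,(vc-c)@left,"ang",np.arctan2(va@left,va@a),vl)
E
```

```text
Traceback (most recent call last):
  File "h.py", line 14, in big
    n,l,s,_=cv2.connectedComponentsWithStats(m.astype(np.uint8)); return l==1+np.argmax(s[1:,4])
                                                                              ~~~~~~~~~^^^^^^^^^
ValueError: attempt to get argmax of an empty sequence
```

```bash
cat > m.py <<'E'
from h import *
def run():
  for n,bw,bb in(("top",(302,192,326,220),(255,172,273,193)),("scene",(318,199,346,216),(330,262,359,281))):
    f=manip.grab_frame(n); m=yellow(f); k=np.zeros_like(m); kk=k.copy()
    if n=="top":k[170:220,270:305]=1; kk[155:175,290:312]=1
    else:k[230:252,308:368]=1; kk[228:250,285:310]=1
    c,a,L=fit(cast(f,pix(big(m&k)),.004))
    gm=cv2.inRange(hsv(f),(45,110,60),(85,255,255))>0
    print(hsv(f)[165 if n=="top" else 239,301 if n=="top" else 298])
    b=cast(f,pix(big(gm&kk)),.06).mean(0)
    if (b-c)@a<0:a=-a
    left=np.array([-a[1],a[0]])
    print(n,"line",c,a,"yaw",np.arctan2(a[1],a[0]),L,"button",b,"rel",(b-c)@a,(b-c)@left)
    for nm,bx in(("W",bw),("B",bb)):
        p=vialpix(f,bx); vc,va,vl=fit(cast(f,p,.0163)); 
        if va@a<0: va=-va
        print(nm,len(p),vc,"rel",(vc-c)@a,(vc-c)@left,"ang",np.arctan2(va@left,va@a),vl)
run()
E
python3 m.py
```

```text
[ 65 109 161]
top line [0.52606118 0.30966458] [ 0.99619259 -0.0871798 ] yaw -0.08729061208165696 0.12754142052352474 button [0.63293613 0.30145836] rel 0.10718345132550518 0.001142360081834533
W 672 [0.523648   0.20998376] rel 0.006286160617379205 -0.09951168396572127 ang 0.47152342453717866 0.09564589609747268
B 378 [0.53667598 0.40362886] rel 0.0023826009364123933 0.09453191054051076 ang 0.5608918189796206 0.07569622523280359
[ 67 132 176]
scene line [0.52648487 0.3106511 ] [ 0.99564052 -0.09327358] yaw -0.09340936213100916 0.1335910302477947 button [0.63403458 0.30348639] rel 0.10774912806083146 0.0028980689190539906
W 252 [0.50990832 0.20272044] rel -0.0064371991584659186 -0.10900628730013366 ang 0.15909052905402712 0.07347664937736054
B 248 [0.536295   0.40520771] rel 0.000947732572936982 0.0950594168039656 ang 0.13167113073142667 0.06064434229660111
```

```bash
cat >> h.py <<'E'
C=np.array([.5263,.3102]); YAW=-.090
A=np.array([np.cos(YAW),np.sin(YAW)]); Lf=np.array([-A[1],A[0]])
def W(x,y,z): return np.r_[C+x*A+y*Lf,z]
def rel(p): return np.array([(p-C)@A,(p-C)@Lf])
def Q(yaw,s=1): # tool z down, tool y along s*(cos,sin)(yaw)
    y=s*np.array([np.cos(yaw),np.sin(yaw),0]); z=np.array([0,0,-1.]); return R.from_matrix(np.c_[np.cross(y,z),y,z]).as_quat()
E
python3 - <<'E'
from h import *
for s in(1,-1): print(s,manip.inverse_kinematics(W(0,-.05,.25),Q(YAW,s)))
q=min((manip.inverse_kinematics(W(0,-.05,.25),Q(YAW,s)) for s in(1,-1)),key=lambda q:9 if q is None else abs(q[5]))
manip.set_joints(q)
f=manip.grab_frame("wrist"); cv2.imwrite("pics/w0.png",f["img"][:,:,::-1]); s=manip.get_state(); print(s["time"],s["tool_pos"],f["position"])
manip.set_gripper(.015)
print(manip.get_state()["time"])
E
```

```text
1 [ 4.20169294e-01  9.02686606e-02  1.80346925e+00 -4.44089210e-16
  1.24785474e+00  5.10169294e-01]
-1 None
2.2333 [0.52144353 0.26137283 0.24998618] [0.52743233 0.32748219 0.37525681]
2.9
```

View pics/w0.png

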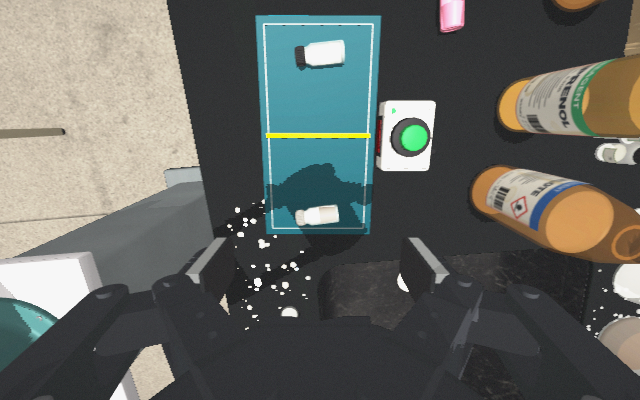

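The wrist view shows the line at (318,135), the target vial at (318,215), cap to the left, and the black-capped vial at (320,54).

```bash
cat >> h.py <<'E'
def look(tag=None,band=14):
    """reader-frame pose of line and target vial seen by the wrist camera"""
    f=manip.grab_frame("wrist"); h=hsv(f)
    if tag: cv2.imwrite(f"pics/{tag}.png",f["img"][:,:,::-1])
    y=fit(cast(f,pix(big(yellow(f))),.004)); out=[y]
    m=(h[...,1]<100)&(h[...,2]>110); m=m.astype(np.uint8)
    poly=proj(f,[W(*p,.004) for p in((-.06,-.133),(.06,-.133),(.06,.04),(-.06,.04))]).astype(np.int32)
    k=np.zeros_like(m); cv2.fillConvexPoly(k,poly,1); m=cv2.morphologyEx(m*k,cv2.MORPH_CLOSE,np.ones((5,5)))
    if not m.any(): return y,None
    p=pix(big(m)); v=fit(cast(f,p,.0163)); return y,v
def show(tag=None):
    y,v=look(tag); a=y[1]*np.sign(y[1]@A)
    print("line",rel(y[0]),"yaw",np.arctan2(a[1],a[0]),y[2])
    l=np.array([-a[1],a[0]]); va=v[1]*np.sign(v[1]@a); d=v[0]-y[0]
    r=np.array([d@a,d@l,np.arctan2(va@l,va@a),v[2]]); print("vial rel line: x %.4f y %.4f ang %.3f len %.4f"%tuple(r)); return r
E
python3 - <<'E'
from h import *
show()
E
```

```text
line [ 0.00081372 -0.00032063] yaw -0.08626226635987425 0.1325485453078138
vial rel line: x -0.0071 y -0.1115 ang 0.132 len 0.0942
```

```bash
sed -i 's/m=cv2.morphologyEx(m\*k,cv2.MORPH_CLOSE,np.ones((5,5)))/m=cv2.morphologyEx(m*k,cv2.MORPH_OPEN,np.ones((5,5)))/' h.py
python3 - <<'E'
from h import *
r=show("w1")
f=manip.grab_frame("wrist"); p=proj(f,W(-.007,r[1],.0163))[0].astype(int); print(p)
cv2.imwrite("pics/w1c.png",cv2.resize(np.ascontiguousarray(f["img"][100:240,250:390,::-1]),(560,560)))
E
```

```text
line [ 0.00082472 -0.00023927] yaw -0.08825075753611208 0.13253067185931705
vial rel line: x -0.0016 y -0.1072 ang 0.134 len 0.0583
[311 214]
```

View pics/w1c.png

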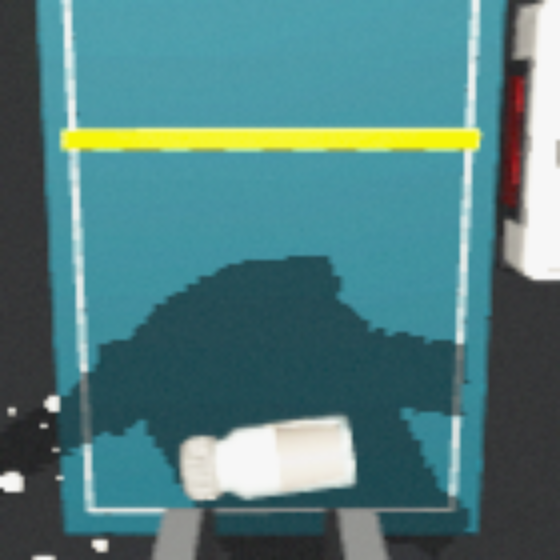

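The vial is at reader x −1.6 mm, y −107 mm, angle +0.134; its measured length of 58.3 mm matches the stated 58 mm. I'll descend behind it, sense the worktop to find the fingertip height, then push in the vial's normal direction while turning the fingers part of the way towards the line.

Run:
```python
from h import *
v=np.array([-.0008,-.1075]); a0=.134
def P(c,a,back): # TCP behind vial-body centre
    return c+.006*np.array([np.cos(a),np.sin(a)])-back*np.array([-np.sin(a),np.cos(a)])
p=P(v,a0,.057); q=Q(YAW+a0)
manip.move_pose(W(*p,.07),q)
hit=manip.move_l(W(*p,.008),v=.03,threshold=2.5)
s=manip.get_state(); print(hit,s["tool_pos"],s["wrist_force"],s["time"],s["width"])
if hit:
    zt=s["tool_pos"][2]+.0095
else: zt=.018
manip.move_l(W(*p,zt),v=.05); print("z",zt)
# first 40% of path
manip.move_l(W(*P(v,a0,.025),zt),v=.05)
s=manip.get_state(); print(s["tool_pos"],s["wrist_force"],s["time"])
```

```text
True [0.52423307 0.14652038 0.01731352] [-0.83341185  0.22684632  4.76854043] 5.4667 0.014598534420256477
z 0.026813517110146984
[0.52281474 0.17857386 0.02673765] [ 0.86941313 -0.36567335  0.28489815] 6.6167
```

Run:
```python
from h import *
c=np.array([-.0008,-.1075]); a=.134
def P(c,a,back): return c+.006*np.array([np.cos(a),np.sin(a)])-back*np.array([-np.sin(a),np.cos(a)])
zt=.0268; n=4; L=.1025
for i in range(n):
    an=.134-.09*(i+1)/n; am=(a+an)/2; c=c+L/n*np.array([-np.sin(am),np.cos(am)]); a=an
    manip.move_l(W(*P(c,a,.0233),zt),Q(YAW+a),v=.03)
print("expect",c,manip.get_state()["time"])
manip.hold(.5)
show("w2"); print(manip.get_state()["time"])
```

```text
expect [-0.00990758 -0.00543798] 10.675
line [ 0.04248403 -0.00065869] yaw -0.09081343031880716 0.05162497359526119
vial rel line: x -0.0575 y -0.0035 ang 0.128 len 0.0589
11.225
```

View pics/w2.png

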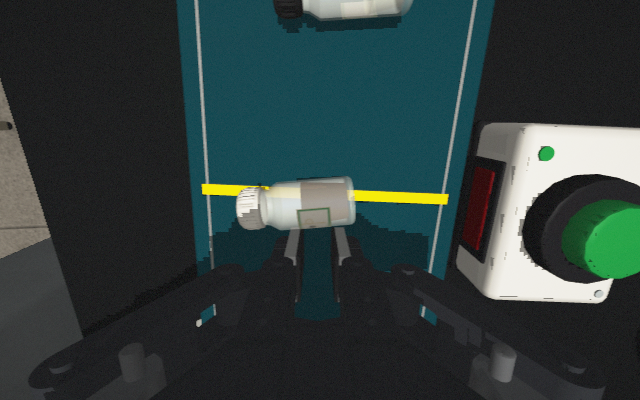

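The vial lies across the line at (298,203), about 4 mm short, angle about 0.13. I'll back off and look from above.

Run:
```python
from h import *
s=manip.get_state(); t=s["tool_pos"]
manip.move_l(t-np.r_[.025*Lf,0],v=.08); 
manip.move_l(W(-.01,-.06,.15),Q(YAW),v=.15)
show("w3"); print(manip.get_state()["time"])
```

```text
line [ 0.04237214 -0.00036113] yaw -0.09155137672718197 0.05134682499798893
vial rel line: x -0.0570 y -0.0034 ang 0.132 len 0.0585
12.7167
```

View pics/w3.png

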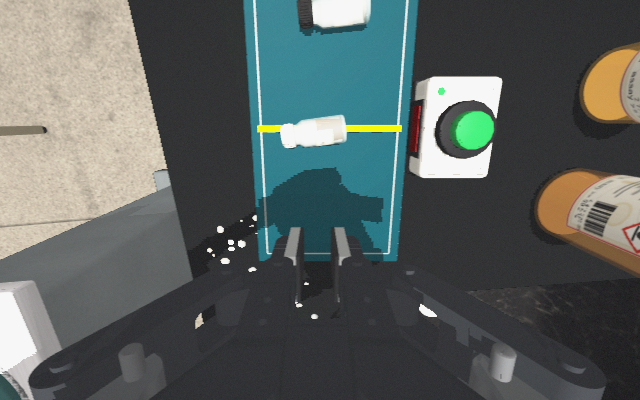

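The vial is at x −15 mm, y −3.7 mm, angle 0.13, lying still and well within limits, so I'll leave it and press the button.

Run:
```python
from h import *
manip.set_gripper(0)
manip.move_l(W(.108,.001,.15),v=.15)
manip.move_l(W(.108,.001,.085),v=.1)
r=show("w4") if 0 else None
z0=manip.get_state()["tool_pos"][2]
hit=manip.move_l(W(.108,.001,.0685),v=.015,threshold=9)
s=manip.get_state(); print(hit,s["tool_pos"],s["wrist_force"],s["time"])
manip.hold(.2); s=manip.get_state(); print(s["tool_pos"],s["wrist_force"])
```

```text
True [0.63403566 0.30151944 0.07116136] [-0.72194097 -0.32357246  3.59732847] 15.75
[0.63400092 0.3015015  0.07106032] [-0.69451831 -0.12964631  5.79656717]
```

The fingertip is at 54 mm (6 mm of travel) with 5.8 N, so the button is fully down. Now I'll release it and check.

Run:
```python
from h import *
manip.move_l(W(.108,.001,.15),v=.1)
manip.move_l(W(-.01,-.06,.15),v=.2)
r=show("w5"); print(manip.get_state()["time"],manip.get_state()["wrist_force"])
```

```text
line [ 0.04243497 -0.00051555] yaw -0.09209479232662737 0.05144484662713322
vial rel line: x -0.0570 y -0.0033 ang 0.133 len 0.0586
17.7667 [0.40025596 0.80796718 1.1151277 ]
```

View pics/w5.png

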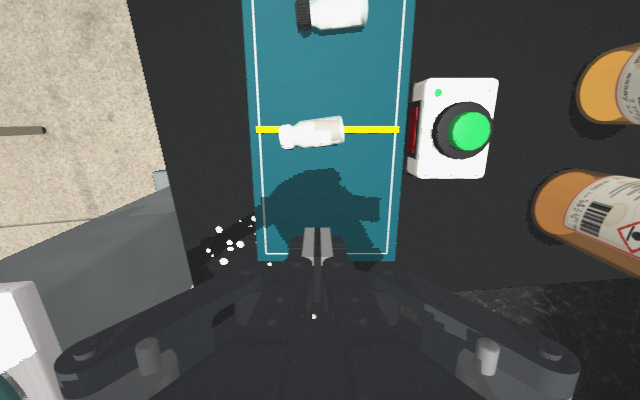

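The vial is still on the line at (312,132), the button at (468,131) is up again, and the black-capped vial at (333,14) hasn't moved. Handing in.

```bash
python3 -c "
from station import manip
print(manip.finish_job())"
```

```text
the job is handed in; nothing more can be done
None
```

I pushed the white-capped vial onto the yellow line (3–4 mm off sideways, about 15 mm off lengthways, 0.13 rad), pressed the button its full 6 mm and released it, then handed in at about 18 s; no verdict came back, and I inferred the rolling from the push distance rather than measuring it.

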